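# Register a bar blank and hold the spring guard open

### The arm

A 6-joint arm with a two-finger parallel gripper is mounted at the origin on a cart in front of the work surface, level with it; the furniture and walls round the work are solid. World frame = base frame: x ahead of the robot, y to its left, z up, the work surface at z = 0. Lengths are in m, angles in rad, forces in N, time in s.
With the tool pointing down it reaches from about 0.3 to 0.775 m from the base axis. Payload 14.6 kg.
Tool frame: the origin (TCP) lies at the very end of the fingers, on their centre line; the grasp point (between the pads) lies 19 mm behind it; z points along the fingers, y is the line along which they close (so a half turn about z gives the same grasp; the last joint's range is limited). The gripper opens to 94 mm and grips with 3 to 60 N. Pads are 16 mm wide; open, the fingers measure 119 mm over their backs; the gripper's body (75 mm by 177 mm) begins 78 mm behind the grasp point.
Start: joints at [1.141, 0.3, 1.521, -0, 1.321, -0.067], TCP at [0.195, 0.514, 0.205] pointing down, gripper open.
Joint ranges: [-3.03, 3.03], [-0.79, 2.21], [0.23, 2.52], [-1.04, 4.18], [0, 3.07], [-2.55, 2.55]. Speed limits (rad/s): [2.22, 2.22, 2.57, 3.14, 3.14, 3.14].

### API

Orientations are given as [roll, pitch, yaw] about the fixed x, y, z axes, in that order (R = Rz(yaw) Ry(pitch) Rx(roll)).
In Python, from station import ctrl, cams gives the robot as it stands. The module is installed in compiled form; this text tells all that it offers.
- The arm moves only by the tool arm_command, never from a script. Its argument "plan" is a list that holds one entry, the list of rows, each a list of 7 numbers: the shift along the tool's x, y, z in mm, then the turn, a rotation vector about the tool's x, y, z in rad, then the closure, from -1 (fully open) to 1 (shut). A call has 1 to 12 rows; each row is the pose to reach, as a shift and turn from the pose commanded when the call began, along the tool's axes at that moment; what a row does not reach only later rows make up. A row lasts 1/10 s, in which the tool goes at most 50 mm and 8.59 degrees, less where a joint would pass 70% of its speed; a pose out of reach is approached as far as the arm can. A call with a gripper value outside its range is refused whole. The fingers move at their own pace and stop on an object; "squeeze" is the grip in N (left out, the last holds). Time passes only in rows, so rows that repeat a pose let the fingers close. It gives the time, the measured TCP pose, the force, the opening and the grip force at its end, in the units of the state.
- ctrl.get_obs(): the state, without advancing time (a new reading comes with each control period).
- cams.camera(name): name is "scene" or "top" or "wrist"; returns (picture, depth): 420x560x3 uint8, blue, green, red; 420x560 float32, m along the optical axis (not along the pixel's ray), 0 where there is no reading.
- cams.camera_info(name): a dict with "fx", "fy", "cx", "cy" (pixels), "world_to_cam" (4x4, takes a point from world to camera coordinates). Camera axes: x right, y down, z forward; pixel columns grow to the right and rows downward; lengths in m; the calibration is good to about 2 mm. A picture is of the moment at which its call begins: read the wrist's pose just before it. camera_info takes no time and is no camera call; for the wrist camera it gives the pose at the moment of the call.
- ctrl.hand_in(): hands the job in; it is judged then, once.
The state is a dict: "time_s": time; "qpos": joint angles; "joint_vel": joint speeds; "tau": joint torques, N m; "ee_pos": TCP position; "eef_rot": TCP orientation; "force": force on the tool from outside, world axes, zero at the start; "moment": the same for the moment, N m; "grip_width": finger opening in m; "grip_force": force on a finger pad.
Only numpy, scipy, OpenCV 4.12 (cv2) and the standard library are available. Lean on these libraries where they do the work, as an engineer would, in place of code of your own. Each camera call takes 0.05 s, during which the arm holds its last target. There are 200 camera calls.

### The job

With the clear guard of the fixture still shut, push the aluminium bar blank along the fixture bed until it is fully home against both the long side fence and the end stop under the guard. Then lift the guard by its handle rod and hold it steady at 60 degrees from shut, so that a colleague can reach the bar's end; its spring would slam it shut, so finish while still holding it there with the gripper. The bar must stay home against both stops, and leave the jar, tin and screwdriver nearby where they are.

Things in the scene. Friction and masses are not known exactly. Their poses are not given: they have to be found in the camera images.
- fixture: Fixture fixed to the bench: aluminium base plate 220 x 120 x 12 mm. Origin: centre of its underside, 4 mm over the bench (rubber feet). x runs along the bed towards end stop and hinge, y towards the side fence, z up; the bed is the plate's top, z = 12 mm. Two hinge ears, 66 mm high, at x = 95 mm. Bar fully home: the bar's origin at x = -2, y = 5, z = 12 mm here, bar parallel to x.
- fence_face (a point): Point on the flat face of the steel side fence, which the bar's long edge must meet: at fixture x = -17.5, y = 20, z = 18 mm. The face looks to fixture -y and runs from x = -90 to +55 mm; the fence is 12 mm high over the bed (top z = 24 mm) and 10 mm thick.
- stop_face (a point): Point on the face of the steel end stop, which the bar's end must meet: at fixture x = 60, y = 0, z = 22 mm. The face looks to fixture -x and runs from y = -25 to +25 mm, top z = 32 mm. It is under the shut guard.
- bar: Loose plain aluminium bar blank, 124 (its x) x 30 (y) x 14 mm high, about 130 g, two dark holes drawn on top. Origin: centre of its underside; z up. It starts flat on the bed, 22 to 42 mm short of the end stop, 12 to 21 mm from the fence at its middle and up to 6.5 degrees askew; its +x end points to the stop, its other end stays clear of the guard.
- guard_cover: Clear plastic guard plate 104 mm wide (y), 4 mm thick, with 26 mm side skirts and aluminium edge strips, over the end stop. Origin: on the hinge axis, midway along it. Shut, its axes are parallel to the fixture's and the plate reaches from x = -2 to -75 mm. Two arms 8 mm thick at y = +-36 mm carry the handle rod at x = -115 mm. 250 g in all.
- guard_handle (a point): Middle of the guard's handle: round steel rod, 10 mm diameter, parallel to the hinge axis (fixture y), 64 mm free between its arms, 115 mm from the hinge axis, 35 mm gap to the plate's edge. Shut, it is at fixture x = -20, y = 0, z = 56 mm, 25 mm over the bar's top. Pinched from above, fingers on its two long sides, it turns between them as the guard swings.
- guard_hinge (a point): Point on the guard's hinge axis, at fixture x = 95, y = 0, z = 56 mm; the axis runs along fixture y.
- guard (a joint): Guard angle, rad: 0 shut, grows as the handle rises and swings over towards fixture +x; limit 1.75. 60 degrees = 1.047, handle rod then at fixture x = 37.5, z = 155.6 mm. A spring (0.15 N m shut, rising 0.25 N m per rad) and its weight drive it shut from any angle up to 90 degrees and beyond: 2.5 to 4.5 N at the handle.
- jar_1: Bystander: small white jar with screw lid, 52 mm across, 62 mm high; origin centre of its underside.
- flux_tin: Bystander: flat round tin 53 mm across, 20 mm high; origin centre of its underside.
- screwdriver: Bystander: screwdriver lying flat, 24 x 178 x 25 mm (length along its y); origin centre of its underside.

How it is judged:
By the outcome, as a careful person would: the job done as asked, in the order asked, and still so for the second after the job is handed in, while the arm keeps its last pose, push and grip.
It also fails if it takes over 53 s, if anything falls off the work surface, if the arm or the gripper's body presses on something with over 40 N, if the wrist force passes 120 N, or if a joint passes its speed limit or range.

## Working session

There is one attempt and no reset: what is moved stays moved. The work goes in short steps, Python scripts to look and compute and a tool call to move; the robot and the scene stay as the last step left them, time stands still between calls to the robot, and variables do not carry over. Pictures are saved under pics/ and viewed, at most 10 in all, crops included, and the job is handed in when it is done.

Besides the shell and the picture viewer there is one more tool, called after "Call:" as a command line: name --argument value ..., lists and objects as JSON in quotes. arm_command: Moves the arm, as the interface text tells. Its arguments: {"type":"object","properties":{"plan":{"type":"array"},"squeeze":{"type":"number"}},"required":["plan"]}

```bash
mkdir -p pics
python3 - <<'E'
from station import ctrl,cams
import cv2,numpy as np
o=ctrl.get_obs();print({k:np.round(v,3).tolist() for k,v in o.items()})
for n in("scene","top","wrist"):
    i=cams.camera_info(n);im,d=cams.camera(n);cv2.imwrite(f"pics/{n}0.png",im);np.savez(f"{n}0.npz",im=im,d=d,K=[i['fx'],i['fy'],i['cx'],i['cy']],T=i['world_to_cam'])
    print(n,i['fx'],i['cx'],i['cy'],np.round(np.linalg.inv(i['world_to_cam']),3).tolist())
E
```

```text
{'time_s': 0.0, 'qpos': [1.141, 0.3, 1.522, -0.0, 1.321, -0.067], 'joint_vel': [0.0, 0.001, 0.0, 0.0, 0.0, -0.0], 'tau': [0.001, -53.18, -35.274, 0.071, 0.024, -0.0], 'ee_pos': [0.195, 0.514, 0.205], 'eef_rot': [-3.141, -0.0, 2.779], 'force': [-0.442, -0.477, -0.148], 'moment': [-0.017, -0.046, 0.053], 'grip_force': 0.0, 'grip_width': 0.094}
scene 462.238518116344 285.7071058479802 205.25014730478574 [[-0.876, 0.218, -0.43, 0.983], [0.482, 0.422, -0.768, 1.237], [0.014, -0.88, -0.475, 0.66], [0.0, 0.0, 0.0, 1.0]]
top 480.01536717913586 275.67698589323305 214.11459365738443 [[-0.019, -0.986, 0.165, 0.271], [-0.999, 0.025, 0.031, 0.272], [-0.035, -0.164, -0.986, 1.167], [0.0, 0.0, 0.0, 1.0]]
wrist 314.4164156104579 281.3534203988434 213.02316558926145 [[0.354, 0.911, 0.211, 0.135], [0.935, -0.344, -0.083, 0.538], [-0.003, 0.226, -0.974, 0.383], [0.0, 0.0, 0.0, 1.0]]
```

View pics/top0.png

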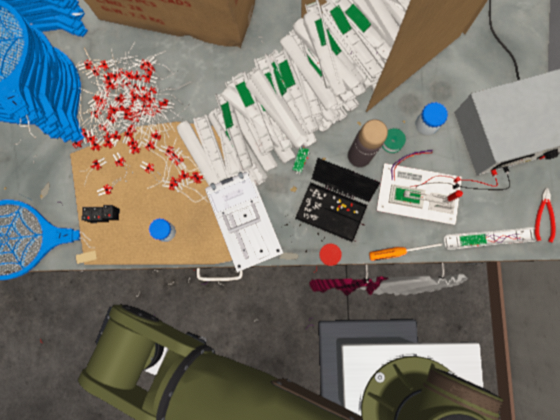

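View pics/scene0.png

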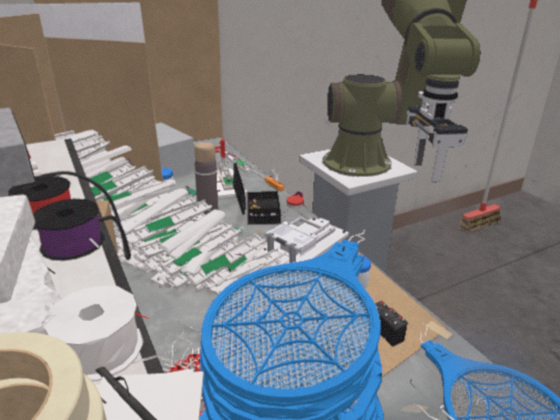

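Top view: the fixture is at about (245,222), the red tin at (330,254), the screwdriver at (400,250), and a blue-lidded jar at (160,230). In the scene view the fixture is at (305,235). Next I'll zoom in and check the wrist view.

Run:
```python
import cv2
im=cv2.imread("pics/top0.png");cv2.imwrite("pics/topc.png",cv2.resize(im[165:285,180:300],(720,720),interpolation=cv2.INTER_CUBIC)[:600])
```

```text
(no output)
```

View pics/topc.png

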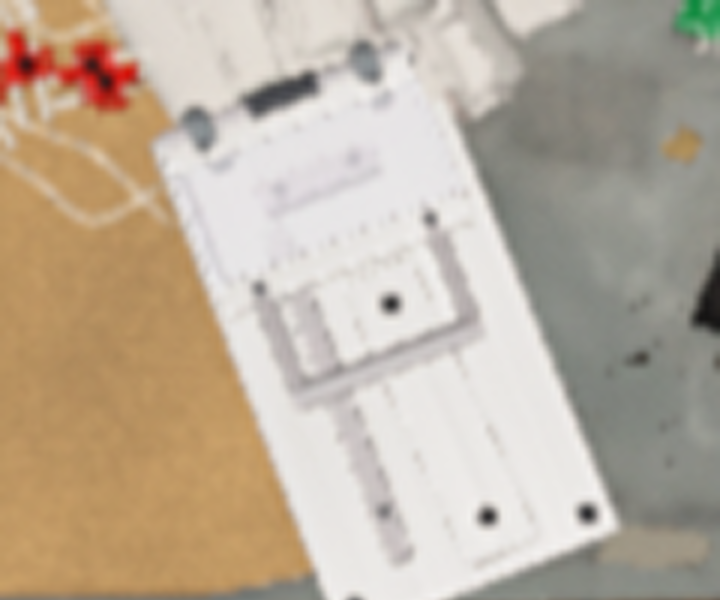

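View pics/wrist0.png

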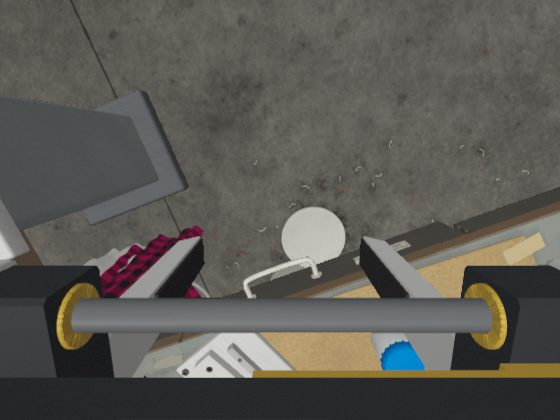

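Crop: plate corners at (152,148) and (620,525), rod from (300,398) to (478,328), bar holes at (390,302) and (488,516), fence strip from (305,290) to (400,560). The wrist view shows only the near edge of the plate at (200,370) and the jar lid at (400,355).

```bash
cat > h.py <<'E'
import numpy as np,cv2
def load(n):
    z=np.load(n+".npz");return z['im'],z['d'],z['K'],z['T']
def cast(K,T,uv,z):
    C=np.linalg.inv(T);r=C[:3,:3]@np.array([(uv[0]-K[2])/K[0],(uv[1]-K[3])/K[1],1]);c=C[:3,3]
    return c+r*(z-c[2])/r[2]
def proj(K,T,p):
    q=T[:3,:3]@np.asarray(p)+T[:3,3];return np.array([K[0]*q[0]/q[2]+K[2],K[1]*q[1]/q[2]+K[3]])
def snap(n,tag):
    from station import cams
    i=cams.camera_info(n);im,d=cams.camera(n);cv2.imwrite(f"pics/{tag}.png",im);np.savez(f"{tag}.npz",im=im,d=d,K=[i['fx'],i['fy'],i['cx'],i['cy']],T=i['world_to_cam'])
    return im,d,np.array([i['fx'],i['fy'],i['cx'],i['cy']]),np.array(i['world_to_cam'])
E
python3 - <<'E'
from h import *
im,d,K,T=load("top0")
f=lambda a:(np.array(a)/6+[180,165]-.4)
for n,a,z in[("cornerHL",(152,148),.016),("cornerNR",(620,525),.016),("cornerHR",(412,45),.016),("rodL",(300,398),.06),("rodR",(478,328),.06),("fence far",(318,290),.028),("fence near",(400,560),.028),("hole1",(390,302),.03),("hole2",(488,516),.03),("ear",(200,128),.07),("ear",(367,60),.07)]:
    print(n,np.round(cast(K,T,f(a),z)*1e3,1),d[tuple(f(a)[::-1].round().astype(int))])
for uv,z in[((160,230),.062),((330,254),.02),((400,250),.02),((433,112),.06),((372,135),.15),((230,190),.05)]:print(uv,np.round(cast(K,T,uv,z)*1e3))
E
```

```text
cornerHL [529.7 481.9  16. ] 1.1847368
cornerNR [370.4 292.9  16. ] 1.1662968
cornerHR [570.2 374.3  16. ] 1.1854601
rodL [418.7 415.5  60. ] 1.1134739
rodR [444.6 345.8  60. ] 1.1174625
fence far [466.7 412.2  28. ] 1.1701306
fence near [357.4 380.1  28. ] 1.1396402
hole1 [460.7 383.   30. ] 1.1559047
hole2 [373.9 344.8  30. ] 1.1421438
ear [525.  453.1  70. ] 1.1266901
ear [550.6 387.3  70. ] 1.1309897
(160, 230) [425. 579.  62.]
(330, 254) [363. 181.  20.]
(400, 250) [369.  15.  20.]
(433, 112) [694. -75.  60.]
(372, 135) [611.  90. 150.]
(230, 190) [519. 415.  50.]
```

Call:
arm_command --plan '[[[-160, -36, -15, 0, 0, 0.42, -1], [-323, -72, -15, 0, 0, 0.84, -1], [-323, -72, -15, 0, 0, 0.84, -1], [-323, -72, -15, 0, 0, 0.84, -1], [-323, -72, -15, 0, 0, 0.84, -1], [-323, -72, -15, 0, 0, 0.84, -1], [-323, -72, -15, 0, 0, 0.84, -1], [-323, -72, -15, 0, 0, 0.84, -1], [-323, -72, -15, 0, 0, 0.84, -1], [-323, -72, -15, 0, 0, 0.84, -1], [-323, -72, -15, 0, 0, 0.84, -1]]]'

```text
time_s: 1.25
ee_pos: [0.4707, 0.333, 0.2205]
eef_rot: [-3.142, -0.0, 1.94]
force: [-0.8, 0.0, 0.1]
grip_width: 0.094
grip_force: 0.0
```

Run:
```python
from h import *
from station import ctrl
o=ctrl.get_obs();print(o['time_s'],o['ee_pos'],o['eef_rot'],o['force'])
snap("wrist","w1")
```

```text
1.25 [0.47074001 0.33304339 0.22049938] [-3.14153186e+00 -7.92418784e-05  1.94037502e+00] [-0.77729141  0.01874626  0.06291375]
```

View pics/w1.png

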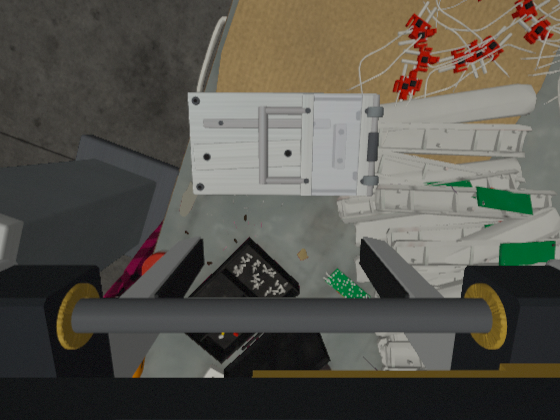

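Wrist view: the fixture is fully visible, with plate corners near (190,93), (380,93), (190,193) and (375,195). The rod is at u=264, v 107–185, the bar holes at (207,157) and (288,153), and the fence at v≈123. I'll take a second, closer view.

Call:
arm_command --plan '[[[0, -30, 40, 0, 0, 0, -1], [0, -30, 80, 0, 0, 0, -1], [0, -30, 80, 0, 0, 0, -1], [0, -30, 80, 0, 0, 0, -1], [0, -30, 80, 0, 0, 0, -1]]]'

```text
time_s: 1.8
ee_pos: [0.4446, 0.3223, 0.1427]
eef_rot: [3.138, -0.001, 1.939]
force: [0.5, -0.5, 0.2]
grip_width: 0.0936
grip_force: 0.0
```

Run:
```python
from h import *
from station import ctrl
o=ctrl.get_obs();print(o['time_s'],o['ee_pos'],o['eef_rot'],o['force'])
im,d,K,T=snap("wrist","w2")
c=im[50:250,120:440]
cv2.imwrite("pics/w2c.png",cv2.resize(c,(800,500),interpolation=cv2.INTER_CUBIC))
```

```text
1.8 [0.44462578 0.32225978 0.14273968] [ 3.13843840e+00 -6.14541692e-04  1.93905839e+00] [ 0.49483234 -0.50187018  0.20779147]
```

View pics/w2c.png

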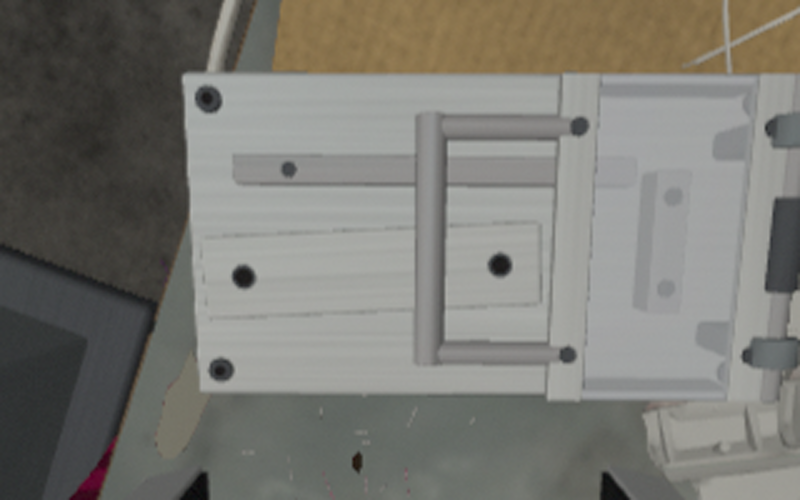

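Close view: plate corners at crop (183,74) and (201,390). Bar corners are (203,238), (209,318), (540,222) and (540,303), and the bar holes are (243,276) and (500,265). The fence's lower edge is at v≈185, the rod centreline at u≈430, and the stop face at u≈638.

Run:
```python
from h import *
A=load("w1");B=load("w2")
def refine(im,uv,r=5):
    g=cv2.cvtColor(im,cv2.COLOR_BGR2GRAY).astype(float);u,v=map(int,np.round(uv))
    p=g[v-r:v+r+1,u-r:u+r+1];w=np.clip(np.median(p)-25-p,0,None);yy,xx=np.mgrid[v-r:v+r+1,u-r:u+r+1]
    return np.array([(w*xx).sum(),(w*yy).sum()])/w.sum()
f=lambda a:np.array(a)/2.5+[120,50]-.3
def tri(a,b):
    P=lambda X:np.array([[X[2][0],0,X[2][2]],[0,X[2][1],X[2][3]],[0,0,1]])@X[3][:3]
    q=cv2.triangulatePoints(P(A),P(B),a.reshape(2,1),b.reshape(2,1));return (q[:3]/q[3]).ravel()*1e3
for n,a,b in[("barhole N",(207,157),(243,276)),("barhole F",(288,153),(500,265)),("bolt +y",(196,101),(208,99)),("bolt -y",(200,187),(221,370))]:
    a=refine(A[0],a);b=refine(B[0],f(b));print(n,a.round(1),b.round(1),tri(a,b).round(1))
K,T=B[2:]
for n,a,z in[("C+y",(183,74),16),("C-y",(201,390),16),("rod+",(430,113),60),("rod-",(427,364),60),("bar1",(203,238),30),("bar2",(209,318),30),("bar3",(540,222),30),("bar4",(540,303),30),("hN",(243,276),30),("hF",(500,265),30),("fenceN",(233,184),16),("fenceR",(555,186),16),("stop",(635,308),16),("stop",(640,172),36),("bolt+",(208,99),16),("bolt-",(221,370),16)]:
    p=cast(K,T,f(a),z/1e3)*1e3
    ps=np.radians(21.2);q=p[:2]-[450,388];c,s=np.cos(ps),np.sin(ps)
    print(n,p[:2].round(1),np.round([c*q[0]+s*q[1],-s*q[0]+c*q[1]],1))
u,v=f((430,240)).round().astype(int);print('depth rod',B[1][v,u])
for nm,(uu,vv) in dict(rod=(430,240),bar=(380,270),plate=(300,215)).items():
    u,v=f((uu,vv)).round().astype(int);d=B[1][v,u];C=np.linalg.inv(T);print(nm,(C@[(u-K[2])/K[0]*d,(v-K[3])/K[1]*d,d,1])[:3].round(4))
```

```text
barhole N [206.4 156.5] [216.9 160.4] [373.2 344.8  28.6]
barhole F [287.5 152.9] [319.6 155.6] [459.4 382.8  29.8]
bolt +y [195.3 100.4] [202.2  88.8] [340.1 399.3  22.2]
bolt -y [199.7 186.5] [207.6 197.8] [374.3 305.7  16.6]
C+y [327.7 404.3] [-108.1   59.4]
C-y [369.6 295.1] [-108.6  -57.5]
rod+ [416.8 418.3] [-20.   40.2]
rod- [445.2 343.7] [-20.4 -39.6]
bar1 [355.5 353. ] [-100.8    1.5]
bar2 [366.4 326.2] [-100.3  -27.4]
bar3 [467.  402.1] [21.  7.]
bar4 [478.5 375.4] [ 22.1 -22. ]
hN [373.3 345.3] [-87.  -12.1]
hF [459.4 382.9] [ 6.9 -8.2]
fenceN [356.7 374.4] [-91.9  21. ]
fenceR [469.2 417.1] [28.5 20.2]
stop [516.4 386.6] [ 61.4 -25.4]
stop [491.8 429.9] [54.1 23.9]
bolt+ [338.8 399.5] [-99.5  50.9]
bolt- [374.5 305.6] [-100.2  -49.5]
depth rod 0.25299463
rod [0.4314 0.3819 0.0625]
bar [0.4196 0.3652 0.0289]
plate [0.3839 0.3726 0.0141]
```

Call:
arm_command --plan '[[[0, -14, 0, 0, 0, 0, 1], [0, -14, 0, 0, 0, 0, 1], [0, -14, 20, 0, 0, 0, 1], [0, -14, 40, 0, 0, 0, 1], [0, -14, 60, 0, 0, 0, 1], [0, -14, 80, 0, 0, 0, 1], [0, -14, 95, 0, 0, 0, 1], [0, -14, 108, 0, 0, 0, 1], [0, -14, 108, 0, 0, 0, 1], [0, -14, 108, 0, 0, 0, 1], [0, -14, 108, 0, 0, 0, 1]]]' --squeeze 10

```text
time_s: 2.95
ee_pos: [0.4311, 0.3168, 0.0334]
eef_rot: [3.14, -0.0, 1.939]
force: [0.9, -0.7, 0.8]
grip_width: 0.0097
grip_force: 0.0
```

```bash
cat > s.py <<'E'
from h import *
from station import ctrl
o=ctrl.get_obs();p=o['ee_pos']*1e3;ps=np.radians(21.2);c,s=np.cos(ps),np.sin(ps);q=p[:2]-[449.8,388.5];F=o['force']
print(round(o['time_s'],2),'fix',np.round([c*q[0]+s*q[1],-s*q[0]+c*q[1],p[2]],1),'rot',np.round(o['eef_rot'],3),'Ffix',np.round([c*F[0]+s*F[1],-s*F[0]+c*F[1],F[2]],1),'w',round(o['grip_width'],4),'gf',round(o['grip_force'],1))
E
python3 s.py
```

```text
2.95 fix [-43.4 -60.1  33.4] rot [ 3.14  -0.     1.939] Ffix [ 0.6 -0.9  0.8] w 0.0097 gf 0.0
```

Call:
arm_command --plan '[[[0, 0, 6, 0, 0, 0, 1], [0, 0, 12, 0, 0, 0, 1], [0, 0, 12, 0, 0, 0, 1], [6, 0, 12, 0, 0, 0, 1], [12, 0, 12, 0, 0, 0, 1], [18, 0, 12, 0, 0, 0, 1], [22, 0, 12, 0, 0, 0, 1], [26, 0, 12, 0, 0, 0, 1], [29, 0, 12, 0, 0, 0, 1], [32, 0, 12, 0, 0, 0, 1], [34, 0, 12, 0, 0, 0, 1], [36, 0, 12, 0, 0, 0, 1]]]'

```text
time_s: 4.15
ee_pos: [0.4176, 0.3501, 0.0205]
eef_rot: [3.142, 0.0, 1.939]
force: [1.2, -2.0, 1.0]
grip_width: 0.0005
grip_force: 0.8
```

```bash
python3 s.py
```

```text
4.15 fix [-43.9 -24.2  20.5] rot [3.142 0.    1.939] Ffix [ 0.4 -2.3  1. ] w 0.0005 gf 0.8
```

Call:
arm_command --plan '[[[1, 0, 0, 0, 0, 0, 1], [2, 0, 0, 0, 0, 0, 1], [3, 0, 0, 0, 0, 0, 1], [4, 0, 0, 0, 0, 0, 1], [5, 0, 0, 0, 0, 0, 1], [5, 0, 0, 0, 0, 0, 1]]]'

```text
time_s: 4.75
ee_pos: [0.4159, 0.3545, 0.0204]
eef_rot: [-3.141, 0.0, 1.939]
force: [1.7, -4.4, 2.9]
grip_width: 0.0003
grip_force: 2.1
```

```bash
python3 s.py
```

```text
4.75 fix [-44.  -19.4  20.4] rot [-3.141  0.     1.939] Ffix [ 0.  -4.7  2.9] w 0.0003 gf 2.1
```

Call:
arm_command --plan '[[[0.7, 0, 0, 0, 0, 0, 1], [1.4, 0, 0, 0, 0, 0, 1], [2, 0, 0, 0, 0, 0, 1], [2, 0, 0, 0, 0, 0, 1]]]'

```text
time_s: 5.15
ee_pos: [0.4158, 0.3547, 0.0205]
eef_rot: [-3.141, 0.003, 1.939]
force: [5.7, -17.8, 5.9]
grip_width: 0.0008
grip_force: 9.5
```

```bash
python3 s.py
```

```text
5.15 fix [-43.9 -19.2  20.5] rot [-3.141e+00  3.000e-03  1.939e+00] Ffix [ -1.2 -18.7   5.9] w 0.0008 gf 9.5
```

Call:
arm_command --plan '[[[-9, 0, 0, 0, 0, 0, 1], [-18, 0, 0, 0, 0, 0, 1], [-18, -25, 0, 0, 0, 0, 1], [-18, -50, 0, 0, 0, 0, 1], [-18, -79, 0, 0, 0, 0, 1], [-18, -79, 0, 0, 0, 0, 1], [-18, -79, 0, 0, 0, 0, 1], [2, -79, 0, 0, 0, 0, 1], [22, -79, 0, 0, 0, 0, 1], [22, -79, 0, 0, 0, 0, 1], [22, -79, 0, 0, 0, 0, 1]]]'

```text
time_s: 6.25
ee_pos: [0.3339, 0.3487, 0.0203]
eef_rot: [3.142, 0.0, 1.939]
force: [0.1, -0.2, -0.1]
grip_width: 0.0006
grip_force: 0.0
```

Run:
```python
exec(open('s.py').read())
im,d,K,T=snap("wrist","w3")
cv2.imwrite("pics/w3.png",im)
```

```text
6.25 fix [-122.4    4.8   20.3] rot [3.142 0.    1.939] Ffix [ 0.1 -0.2 -0.1] w 0.0006 gf 0.0
```

View pics/w3.png

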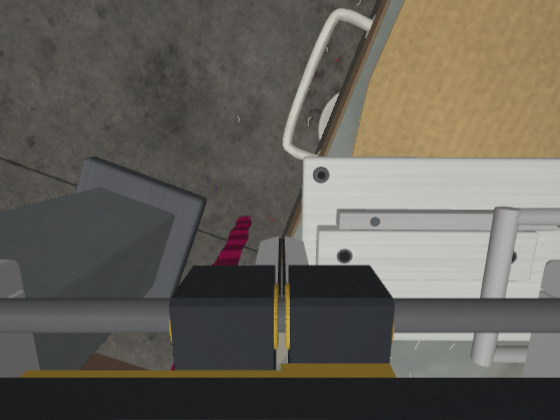

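The bar's edge now runs parallel to the fence and meets it (v≈230), and the fingertips (282,250) sit behind its near end at u≈318. Next is the push along +x.

Call:
arm_command --plan '[[[0, 4, 0, 0, 0, 0, 1], [0, 8, 0, 0, 0, 0, 1], [0, 12, 0, 0, 0, 0, 1], [0, 16, 0, 0, 0, 0, 1], [0, 20, 0, 0, 0, 0, 1], [0, 24, 0, 0, 0, 0, 1], [0, 28, 0, 0, 0, 0, 1], [0, 32, 0, 0, 0, 0, 1], [0, 35, 0, 0, 0, 0, 1], [0, 38, 0, 0, 0, 0, 1], [0, 40, 0, 0, 0, 0, 1], [0, 42, 0, 0, 0, 0, 1]]]'

```text
time_s: 7.5
ee_pos: [0.3728, 0.3638, 0.0204]
eef_rot: [-3.142, -0.0, 1.939]
force: [-1.5, -1.1, 0.0]
grip_width: 0.0006
grip_force: 0.6
```

```bash
python3 s.py
```

```text
7.5 fix [-80.7   4.9  20.4] rot [-3.142 -0.     1.939] Ffix [-1.8 -0.5  0. ] w 0.0006 gf 0.6
```

Call:
arm_command --plan '[[[0, 1, 0, 0, 0, 0, 1], [0, 2, 0, 0, 0, 0, 1], [0, 3, 0, 0, 0, 0, 1], [0, 4, 0, 0, 0, 0, 1], [0, 4, 0, 0, 0, 0, 1]]]'

```text
time_s: 8.0
ee_pos: [0.3765, 0.3653, 0.0205]
eef_rot: [3.141, -0.0, 1.939]
force: [-0.7, -1.3, -0.7]
grip_width: 0.0005
grip_force: 0.2
```

```bash
python3 s.py
```

```text
8.0 fix [-76.7   4.9  20.5] rot [ 3.141 -0.     1.939] Ffix [-1.1 -1.  -0.7] w 0.0005 gf 0.2
```

Call:
arm_command --plan '[[[0, 1, 0, 0, 0, 0, 1], [0, 2, 0, 0, 0, 0, 1], [0, 3, 0, 0, 0, 0, 1], [0, 3.5, 0, 0, 0, 0, 1], [0, 3.5, 0, 0, 0, 0, 1]]]'

```text
time_s: 8.5
ee_pos: [0.3775, 0.3656, 0.0202]
eef_rot: [-3.136, 0.001, 1.939]
force: [-16.8, -7.0, 11.3]
grip_width: 0.0003
grip_force: 9.1
```

```bash
python3 s.py
```

```text
8.5 fix [-75.7   4.8  20.2] rot [-3.136e+00  1.000e-03  1.939e+00] Ffix [-18.2  -0.5  11.3] w 0.0003 gf 9.1
```

Call:
arm_command --plan '[[[0, -7, 0, 0, 0, 0, 1], [0, -14, 0, 0, 0, 0, 1], [0, -14, -40, 0, 0, 0, 1], [0, -14, -80, 0, 0, 0, 1], [-30, 10, -110, 0, 0, 0, 1], [-65, 43, -110, 0, 0, 0, 1], [-65, 43, -110, 0, 0, 0, 1], [-65, 43, -110, 0, 0, 0, 1], [-65, 43, -110, 0, 0, 0, 1], [-65, 43, -110, 0, 0, 0, 1]]]'

```text
time_s: 9.5
ee_pos: [0.4422, 0.3218, 0.1302]
eef_rot: [-3.141, 0.0, 1.94]
force: [-0.5, -0.4, -1.1]
grip_width: 0.0005
grip_force: 0.0
```

Run:
```python
exec(open('s.py').read())
im,d,K,T=snap("wrist","w4")
cv2.imwrite("pics/w4c.png",cv2.resize(im[50:250,120:440],(800,500),interpolation=cv2.INTER_CUBIC))
```

```text
9.5 fix [-31.2 -59.5 130.2] rot [-3.141  0.     1.94 ] Ffix [-0.6 -0.2 -1.1] w 0.0005 gf 0.0
```

View pics/w4c.png

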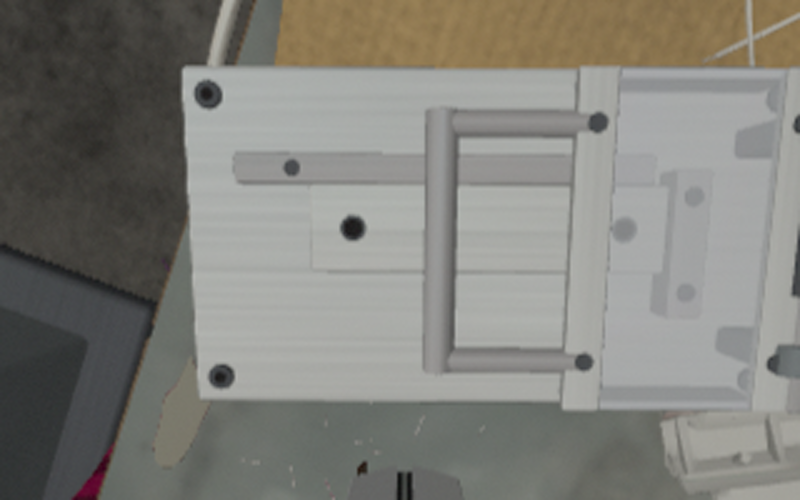

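Bar home: its upper edge meets the fence (v≈184) and its far end reaches the stop face (u≈660). The holes are level at (352,228) and (624,229). A quick numeric check of bar and rod:

Run:
```python
from h import *
im,d,K,T=load("w4")
f=lambda a:np.array(a)/2.5+[120,50]-.3
for n,a,z in[("hN",(352,228),30),("hF",(624,229),30),("rod",(440,240),60),("rod+",(441,108),60),("rod-",(438,372),60),("near end",(311,228),30),("bolt+",(208,94),16),("bolt-",(221,376),16),("edge-y N",(312,271),30),("edge-yF",(560,271),30),("fenceN",(235,184),16),("fenceF",(570,184),16)]:
    p=cast(K,T,f(a),z/1e3)*1e3;ps=np.radians(21.2);q=p[:2]-[449.8,388.5];c,s=np.cos(ps),np.sin(ps)
    print(n,np.round([c*q[0]+s*q[1],-s*q[0]+c*q[1]],1))
```

```text
hN [-48.9   4.8]
hF [45.1  4.5]
rod [-19.7   1.3]
rod+ [-19.8  39.8]
rod- [-19.9 -40.1]
near end [-63.    4.8]
bolt+ [-99.5  50.5]
bolt- [-100.2  -49.9]
edge-y N [-63.1  -9.8]
edge-yF [23.7 -9.8]
fenceN [-91.5  20.2]
fenceF [28.6 20.1]
```

Call:
arm_command --plan '[[[30, 11.3, 0, 0, 0, 0, 0.36], [59.5, 11.3, 0, 0, 0, 0, 0.36], [59.5, 11.3, 0, 0, 0, 0, 0.36], [59.5, 11.3, 15, 0, 0, 0, 0.36], [59.5, 11.3, 30, 0, 0, 0, 0.36], [59.5, 11.3, 45, 0, 0, 0, 0.36], [59.5, 11.3, 50, 0, 0, 0, 0.36], [59.5, 11.3, 50, 0, 0, 0, 0.36]]]' --squeeze 30

```text
time_s: 10.35
ee_pos: [0.432, 0.3805, 0.0798]
eef_rot: [-3.14, 0.0, 1.939]
force: [-0.7, 0.6, 0.4]
grip_width: 0.0301
grip_force: 0.0
```

```bash
python3 s.py
```

```text
10.35 fix [-19.4  -1.   79.8] rot [-3.14   0.     1.939] Ffix [-0.4  0.8  0.4] w 0.0301 gf 0.0
```

Call:
arm_command --plan '[[[1, -0.5, 10, 0, 0, 0, 0.36], [1, -0.5, 20, 0, 0, 0, 0.36], [1, -0.5, 30, 0, 0, 0, 0.36], [1, -0.5, 38, 0, 0, 0, 0.36], [1, -0.5, 38, 0, 0, 0, 0.36], [1, -0.5, 38, 0, 0, 0, 1], [1, -0.5, 38, 0, 0, 0, 1], [1, -0.5, 38, 0, 0, 0, 1], [1, -0.5, 38, 0, 0, 0, 1], [1, -0.5, 38, 0, 0, 0, 1]]]' --squeeze 30

```text
time_s: 11.35
ee_pos: [0.431, 0.3815, 0.0426]
eef_rot: [-3.141, 0.0, 1.939]
force: [-5.4, -2.1, 3.6]
grip_width: 0.0089
grip_force: 30.0
```

```bash
python3 s.py
```

```text
11.35 fix [-20.    0.3  42.6] rot [-3.141  0.     1.939] Ffix [-5.8 -0.   3.6] w 0.0089 gf 30.0
```

Call:
arm_command --plan '[[[0, 0.2, -6, 0, 0, 0, 1], [0, 0.6, -12, 0, 0, 0, 1], [0, 1.4, -18, 0, 0, 0, 1], [0, 2.5, -23.9, 0, 0, 0, 1], [0, 3.9, -29.8, 0, 0, 0, 1], [0, 5.6, -35.5, 0, 0, 0, 1], [0, 7.6, -41.2, 0, 0, 0, 1], [0, 9.9, -46.8, 0, 0, 0, 1], [0, 12.5, -52.2, 0, 0, 0, 1], [0, 15.4, -57.5, 0, 0, 0, 1], [0, 18.6, -62.6, 0, 0, 0, 1], [0, 22, -67.6, 0, 0, 0, 1]]]'

```text
time_s: 12.55
ee_pos: [0.4499, 0.3887, 0.1105]
eef_rot: [-3.136, 0.001, 1.939]
force: [-20.7, -9.6, 9.1]
grip_width: 0.0091
grip_force: 30.0
```

```bash
python3 s.py
```

```text
12.55 fix [2.000e-01 1.000e-01 1.105e+02] rot [-3.136e+00  1.000e-03  1.939e+00] Ffix [-22.8  -1.5   9.1] w 0.0091 gf 30.0
```

Call:
arm_command --plan '[[[0, -1.6, -1.2, 0, 0, 0, 1], [0, 0.9, -4.5, 0, 0, 0, 1], [0, 3.4, -7.6, 0, 0, 0, 1], [0, 6.1, -10.7, 0, 0, 0, 1], [0, 8.9, -13.7, 0, 0, 0, 1], [0, 11.8, -16.6, 0, 0, 0, 1], [0, 14.7, -19.4, 0, 0, 0, 1], [0, 17.8, -22, 0, 0, 0, 1], [0, 21, -24.6, 0, 0, 0, 1], [0, 21, -24.6, 0, 0, 0, 1]]]'

```text
time_s: 13.55
ee_pos: [0.4712, 0.3968, 0.1365]
eef_rot: [-3.14, 0.0, 1.939]
force: [-16.0, -8.8, 13.4]
grip_width: 0.0089
grip_force: 30.0
```

```bash
python3 s.py
```

```text
13.55 fix [ 22.9   0.  136.5] rot [-3.14   0.     1.939] Ffix [-18.2  -2.4  13.4] w 0.0089 gf 30.0
```

Call:
arm_command --plan '[[[0, -0.6, -0.8, 0, 0, 0, 1], [0, -1.2, -1.6, 0, 0, 0, 1], [0, -1.2, -1.6, 0, 0, 0, 1], [0, -1.2, -1.6, 0, 0, 0, 1]]]'

```text
time_s: 13.95
ee_pos: [0.4705, 0.3965, 0.1362]
eef_rot: [-3.141, 0.0, 1.939]
force: [-2.1, -1.9, -4.0]
grip_width: 0.0092
grip_force: 30.0
```

Run:
```python
exec(open('s.py').read())
snap("wrist","w5");snap("scene","s5");im,*_=snap("top","t5")
w=cv2.imread("pics/w5.png");sc=cv2.imread("pics/s5.png")[180:300,220:380]
cv2.imwrite("pics/c5.png",np.vstack([cv2.resize(w[:330],(560,330)),np.hstack([cv2.resize(sc,(320,240)),cv2.resize(im[165:285,180:300],(240,240))])]))
```

```text
13.95 fix [ 22.2  -0.  136.2] rot [-3.141  0.     1.939] Ffix [-2.7 -1.  -4. ] w 0.0092 gf 30.0
```

View pics/c5.png

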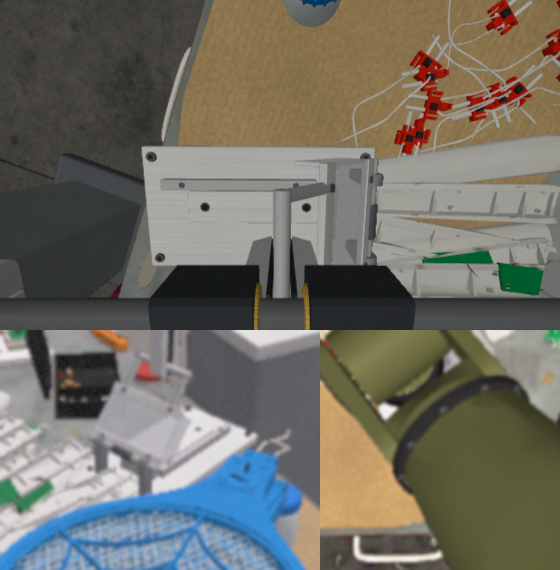

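Wrist view: the guard is up, the rod's centreline is at u≈283 from v=190 to 290 and still between the pads, the bar is undisturbed with holes at (205,207) and (306,208), and the jar is at (310,10). The scene view also shows the guard raised. Next I'll measure the actual angle.

```bash
cat > ang.py <<'E'
from h import *
from scipy.optimize import brentq
ps=np.radians(21.2);c,s=np.cos(ps),np.sin(ps);Rf=np.array([[c,-s,0],[s,c,0],[0,0,1]]);o=np.array([.4498,.3885,.004])
def ang(K,T,uv,r,y0=None,off=0):   # ray ∩ cylinder radius r about hinge -> angle
    C=np.linalg.inv(T);cc=Rf.T@(C[:3,3]-o);d=Rf.T@(C[:3,:3]@np.array([(uv[0]-K[2])/K[0],(uv[1]-K[3])/K[1],1]))
    a=np.array([cc[0]-.095,cc[2]-.056]);b=np.array([d[0],d[2]])
    t=np.roots([b@b,2*a@b,a@a-r*r]);t=min(t.real);p=cc+t*d
    return np.degrees(np.arctan2(p[2]-.056,.095-p[0])).round(1),(p*1e3).round(1)
E
python3 - <<'E'
from ang import *
im,d,K,T=load("w5")
g=cv2.cvtColor(im,cv2.COLOR_BGR2GRAY)
for v in(200,212,225,235):print(v,g[v,268:300].tolist())
for v in(200,212,225):print(ang(K,T,(282.7,v),.115))
print("bolt",ang(K,T,(333,187),.07))
print("barholes",[ (Rf.T@(cast(K,T,u,.03)-o)*1e3).round(1) for u in((205,207),(306.5,208))])
print('bolts',[ (Rf.T@(cast(K,T,u,.016)-o)*1e3).round(1) for u in((150.5,156.5),(159.5,257.5))])
C=np.linalg.inv(T);u,v=283,215
for (u,v) in((283,205),(283,215),(283,225)):
    D=d[v,u];print('depth pt',(Rf.T@((C@[(u-K[2])/K[0]*D,(v-K[3])/K[1]*D,D,1])[:3]-o)*1e3).round(1))
cv2.imwrite("pics/w5c.png",cv2.resize(im[140:300,240:400],(600,600),interpolation=cv2.INTER_CUBIC))
cv2.imwrite("pics/s5c.png",cv2.resize(cv2.imread("pics/s5.png")[185:275,260:350],(600,600),interpolation=cv2.INTER_CUBIC))
E
```

```text
200 [165, 165, 164, 164, 160, 129, 127, 133, 139, 142, 146, 147, 148, 146, 143, 140, 137, 133, 125, 117, 109, 100, 82, 77, 84, 82, 85, 86, 97, 107, 111, 136]
212 [165, 164, 165, 164, 161, 130, 127, 133, 141, 143, 147, 149, 149, 146, 143, 139, 136, 132, 123, 116, 107, 95, 94, 148, 166, 165, 166, 166, 166, 166, 166, 166]
225 [167, 167, 167, 167, 163, 132, 129, 133, 141, 144, 147, 149, 149, 147, 142, 140, 135, 131, 121, 113, 104, 92, 100, 167, 167, 166, 167, 167, 166, 166, 166, 167]
235 [170, 169, 163, 163, 165, 132, 129, 136, 141, 144, 147, 148, 149, 146, 144, 140, 136, 130, 122, 113, 101, 89, 98, 167, 161, 161, 162, 168, 168, 168, 168, 168]
(np.float64(51.5), array([ 23.4,  34.1, 146. ]))
(np.float64(51.5), array([ 23.4,  27.5, 146. ]))
(np.float64(51.5), array([ 23.4,  20.3, 146. ]))
bolt (np.float64(55.4), array([ 55.2,  36.2, 113.6]))
barholes [array([-48.2,   4.7,  26. ]), array([45.8,  3.7, 26. ])]
bolts [array([-100. ,   50.1,   12. ]), array([-100.5,  -50.3,   12. ])]
depth pt [ 23.6  32.  149.2]
depth pt [ 23.6  26.6 148.9]
depth pt [ 23.6  21.3 149.8]
```

View pics/w5c.png

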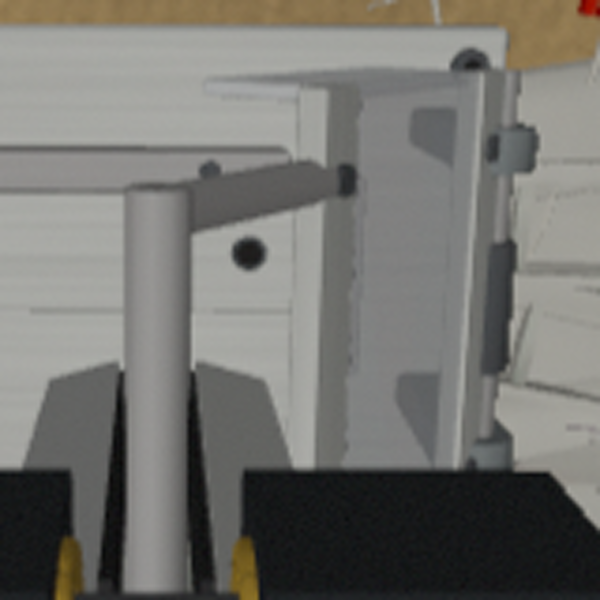

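Call:
arm_command --plan '[[[0, 1.3, -1.1, 0, 0, 0, 1], [0, 2.7, -2.1, 0, 0, 0, 1], [0, 4.3, -3.3, 0, 0, 0, 1], [0, 5.9, -4.5, 0, 0, 0, 1], [0, 7.6, -5.6, 0, 0, 0, 1], [0, 9.3, -6.7, 0, 0, 0, 1], [0, 11, -7.8, 0, 0, 0, 1], [0, 12.7, -8.9, 0, 0, 0, 1], [0, 14.4, -9.9, 0, 0, 0, 1], [0, 14.4, -9.9, 0, 0, 0, 1], [0, 14.4, -9.9, 0, 0, 0, 1]]]' --squeeze 40

```text
time_s: 15.2
ee_pos: [0.484, 0.4017, 0.1469]
eef_rot: [3.142, 0.0, 1.939]
force: [-4.8, -5.5, 1.2]
grip_width: 0.0088
grip_force: 40.0
```

```bash
cat > m.py <<'E'
import sys
exec(open('s.py').read())
from ang import *
im,d,K,T=snap("wrist",sys.argv[1]);g=cv2.cvtColor(im,cv2.COLOR_BGR2GRAY).astype(int)
for v in(215,225,235):
    r=g[v,262:305];k=np.where(r<150)[0];L=k[0]+262;R=L
    while g[v,R]<152:R+=1
    m=(L+R-1)/2;print(v,L,R-1,ang(K,T,(m,v),.115))
    D=d[v,int(m)];C=np.linalg.inv(T);print(' depth',(Rf.T@((C@[(m-K[2])/K[0]*D,(v-K[3])/K[1]*D,D,1])[:3]-o)*1e3).round(1))
dark=cv2.connectedComponentsWithStats(((g<70)).astype('uint8')[100:262])
for st,ce in zip(dark[2],dark[3]):
    if 15<st[4]<150:
        ce=ce+[0,100];print(st[4],ce.round(1),(Rf.T@(cast(K,T,ce,.03)-o)*1e3).round(1)[:2],(Rf.T@(cast(K,T,ce,.016)-o)*1e3).round(1)[:2])
E
python3 m.py w6
```

```text
15.2 fix [ 3.670e+01 -1.000e-01  1.469e+02] rot [3.142 0.    1.939] Ffix [-6.5 -3.4  1.2] w 0.0088 gf 40.0
215 273 291 (np.float64(60.0), array([ 37.5,  25.5, 155.6]))
 depth [ 37.5  26.3 158.7]
225 273 290 (np.float64(59.9), array([ 37.2,  19.9, 155.4]))
 depth [ 37.3  21.  159.6]
235 273 290 (np.float64(59.9), array([ 37.2,  14.2, 155.4]))
 depth [ 37.2  15.3 159.1]
64 [452.5 102. ] [189.6  97.7] [196.8  99.2]
24 [497.4 102.9] [229.6  96.9] [238.8  98.4]
57 [140.4 155.7] [-93.4  50.9] [-99.6  50.2]
19 [347.4 155.3] [98.2 51.1] [101.1  50.4]
30 [322.3 186.5] [75.7 22. ] [77.6 20. ]
44 [191.8 204.1] [-48.8   5.2] [-52.9   2.3]
18 [291.7 204.8] [47.   4.4] [47.4  1.5]
68 [271.6 252.3] [ 27.3 -43.7] [ 26.8 -48.9]
74 [290.9 252.1] [ 46.5 -43.6] [ 46.9 -48.7]
49 [149.5 253.6] [-94.2 -45. ] [-100.4  -50.2]
39 [482.8 260.2] [238.2 -52.3] [247.7 -57.9]
```

Guard is at about 60°. Numeric check that the bar's edge is still parallel to and against the fence:

Run:
```python
from ang import *
im,d,K,T=load("w6");g=cv2.cvtColor(im,cv2.COLOR_BGR2GRAY).astype(float)
def F(u,v,z):return (Rf.T@(cast(K,T,(u,v),z)-o)*1e3)
def P(x,y,z):return proj(K,T,Rf@(np.array([x,y,z])/1e3)+o)
def edge(x,y,z,h=5):
    u,v=P(x,y,z);w=8;cols=slice(int(u)-w//2,int(u)+w//2);v0=int(round(v))
    p=g[v0-h-1:v0+h+2,cols].mean(1);return v,v0-h-1,p.round(0).astype(int).tolist()
for x in(-55,-40,-20,0,15,45,52):
    print(x,'bar-y',*edge(x,-10,26,4),'| fence/bar',*edge(x,20,25,5))
for y in(-5,0,10):
    u,v=P(-64,y,26);print('near end',u.round(1),int(u)-5,g[int(v)-2:int(v)+3,int(u)-5:int(u)+6].mean(0).round().astype(int).tolist())
    u,v=P(60,y,26);print('far end',u.round(1),int(u)-6,g[int(v)-1:int(v)+2,int(u)-6:int(u)+7].mean(0).round().astype(int).tolist())
```

```text
-55 bar-y 219.49205074778408 214 [165, 166, 166, 167, 167, 166, 165, 163, 163, 166, 166] | fence/bar 188.64982589274635 183 [142, 143, 141, 141, 140, 119, 126, 160, 166, 166, 165, 165, 168]
-40 bar-y 219.47490061306118 214 [164, 167, 167, 167, 162, 152, 155, 162, 163, 166, 166] | fence/bar 188.630585043486 183 [142, 143, 142, 141, 141, 124, 131, 162, 166, 166, 166, 165, 168]
-20 bar-y 219.45203078948984 214 [163, 166, 166, 166, 163, 149, 152, 163, 164, 165, 166] | fence/bar 188.6049271721143 183 [142, 143, 142, 141, 141, 122, 127, 161, 168, 166, 165, 166, 168]
0 bar-y 219.4291575626231 214 [162, 165, 167, 165, 165, 159, 160, 165, 164, 165, 167] | fence/bar 188.57926540771183 183 [142, 142, 141, 140, 141, 123, 126, 159, 168, 166, 165, 166, 168]
15 bar-y 219.41200040860343 214 [162, 165, 165, 164, 164, 152, 152, 166, 165, 165, 167] | fence/bar 188.56001652907548 183 [142, 142, 141, 140, 141, 128, 128, 157, 167, 164, 165, 166, 168]
45 bar-y 219.3776803549387 214 [120, 120, 120, 120, 120, 118, 119, 122, 122, 122, 122] | fence/bar 188.52151219932244 183 [141, 142, 142, 136, 115, 92, 82, 88, 97, 101, 101, 101, 100]
52 bar-y 219.3696712398947 214 [162, 164, 165, 164, 165, 157, 155, 164, 164, 163, 164] | fence/bar 188.51252659452214 183 [140, 135, 115, 93, 84, 85, 84, 83, 81, 80, 79, 77, 76]
near end 176.7 171 [164, 164, 164, 164, 164, 163, 164, 166, 164, 165, 165]
far end 305.2 299 [163, 163, 163, 163, 164, 161, 119, 117, 143, 142, 144, 161, 163]
near end 176.3 171 [165, 165, 165, 165, 165, 164, 155, 164, 164, 164, 164]
far end 305.2 299 [164, 165, 165, 165, 165, 164, 125, 106, 142, 143, 143, 165, 162]
near end 175.5 170 [164, 164, 164, 164, 164, 164, 165, 169, 168, 168, 168]
far end 305.4 299 [141, 153, 156, 159, 164, 161, 135, 93, 147, 143, 143, 162, 162]
```

Call:
arm_command --plan '[[[0, 0, 0, 0, 0, 0, 1], [0, 0, 0, 0, 0, 0, 1], [0, 0, 0, 0, 0, 0, 1], [0, 0, 0, 0, 0, 0, 1], [0, 0, 0, 0, 0, 0, 1], [0, 0, 0, 0, 0, 0, 1], [0, 0, 0, 0, 0, 0, 1], [0, 0, 0, 0, 0, 0, 1], [0, 0, 0, 0, 0, 0, 1], [0, 0, 0, 0, 0, 0, 1]]]'

```text
time_s: 16.25
ee_pos: [0.484, 0.4017, 0.1469]
eef_rot: [3.142, 0.0, 1.939]
force: [-5.4, -6.5, 0.7]
grip_width: 0.0087
grip_force: 40.0
```

```bash
python3 m.py w7 | head -7
```

```text
16.25 fix [ 3.660e+01 -1.000e-01  1.469e+02] rot [3.142 0.    1.939] Ffix [-7.4 -4.1  0.7] w 0.0087 gf 40.0
215 273 291 (np.float64(60.0), array([ 37.5,  25.5, 155.6]))
 depth [ 37.5  26.4 159. ]
225 273 290 (np.float64(59.8), array([ 37.2,  19.9, 155.4]))
 depth [ 37.2  20.8 158.6]
235 273 290 (np.float64(59.8), array([ 37.2,  14.2, 155.4]))
 depth [ 37.2  15.3 159. ]
```

Steady at about 60°; handing in.

```bash
python3 -c "
from station import ctrl
print(ctrl.hand_in())"
```

```text
the job is handed in; nothing more can be done
None
```

The job is handed in: the bar measures home against both the fence and the end stop, and the gripper is holding the guard steady at about 60° (59.5–60.0°); the jar, tin and screwdriver were not touched as far as I could tell, but I did not re-measure them.

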